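# Screw down the pressure vessels and sort out the one that binds

## Robot

A 6-joint arm with a two-finger parallel gripper is mounted at the origin on a cart in front of the work surface, level with it; the furniture and walls round the work are solid. World frame = base frame: x ahead of the robot, y to its left, z up, the work surface at z = 0. Lengths are in m, angles in rad, forces in N, time in s.
With the tool pointing down it reaches from about 0.275 to 0.875 m from the base axis. Payload 12.5 kg.
Tool frame: the origin (TCP) lies at the very end of the fingers, on their centre line; the grasp point (between the pads) lies 19 mm behind it; z points along the fingers, x is the direction in which the jaws open and shut, and the axes are right-handed (so a half turn about z gives the same grasp; the last joint's range is limited). The gripper opens to 85 mm and grips with 20 to 120 N. Pads are 22 mm wide; open, the fingers measure 114 mm over their backs; the gripper's body (76 mm by 85 mm) begins 54 mm behind the grasp point. The pads swing forward as they close: fully open they stand 13 mm farther back than shut.
Start: joints at [-1.385, 0.351, 1.652, -0, 1.139, -0.085], TCP at [0.147, -0.53, 0.231] pointing down, gripper open.
Joint ranges: [-2.75, 2.75], [-0.79, 2.1], [0.01, 2.65], [-1.57, 4.71], [0.07, 3.14], [-2.87, 2.87]. Speed limits (rad/s): [2.22, 2.22, 2.79, 3.14, 3.14, 3.14].

## Interface

Orientations are given as [roll, pitch, yaw] about the fixed x, y, z axes, in that order (R = Rz(yaw) Ry(pitch) Rx(roll)).
In Python, from bench import bot gives the robot as it stands. The module is installed in compiled form; this text tells all that it offers.
- The arm moves only by the tool carry_out, never from a script. Its argument "rows" is a list of rows, each a list of 5 numbers: the opening, from 0 (shut) to 1 (fully open), then the shift along the tool's x, y, z as a fraction of full scale, then the turn about the tool's z as a fraction of full scale. In form: [[jaw, x, y, z, yaw], ...]. A call has 1 to 20 rows; each row is the pose to reach, as a shift and turn from the pose measured when the call began, along the tool's axes at that moment; what a row does not reach only later rows make up. Full scale, the value 1, is 0.1 m for a shift and 90 degrees for a turn. A row lasts 1/8 s, in which the tool goes at most 62.5 mm and 10.7 degrees, less where a joint would pass 70% of its speed; a pose out of reach is approached as far as the arm can. A call with a number of a shift or a turn outside -1 to 1 is refused whole. A call with a gripper value outside its range is refused whole. The fingers move at their own pace and stop on an object; "grip_force" is the grip in N (left out, the last holds). Time passes only in rows, so rows that repeat a pose let the fingers close. It gives the time, the measured TCP pose, the force and the opening at its end, in the units of the state.
- bot.get_obs(): the state, without advancing time (a new reading comes with each control period).
- bot.grab_frame(name): name is "scene" or "top"; returns the picture (384x512x3 uint8, red, green, blue); there is no depth.
- bot.camera_model(name): a dict with "fx", "fy", "cx", "cy" (pixels), "distortion" ([k1, k2, p1, p2, k3] as OpenCV has them; the pictures are not rectified), "R" (3x3) and "t" (3): a world point X has camera coordinates R X + t. Camera axes: x right, y down, z forward; pixel columns grow to the right and rows downward; lengths in m; the calibration is good to about 2 mm. A picture is of the moment at which its call begins. camera_model takes no time and is no camera call.
- bot.sign_off(): hands the job in, once; it reports no verdict.
The state is a dict: "t": time; "q": joint angles; "qvel": joint speeds; "joint_torque": joint torques, N m; "tcp_pos": TCP position; "eef_rot": TCP orientation; "wrist_force": force on the tool from outside, world axes, zero at the start; "torque": the same for the moment, N m; "opening": finger opening in m.
Only numpy, scipy, OpenCV 4.12 (cv2) and the standard library are available. Lean on these libraries where they do the work, as an engineer would, in place of code of your own. Each camera call takes 0.05 s, during which the arm holds its last target. There are 200 camera calls.

## Task

Two pressure vessels stand clamped in their closing stands with their T-bar screw caps still up. Turn both caps down (clockwise from above) by their bars: one goes fully home and stays shut; the other has a bruised thread, you cannot see which, and binds about half a turn short with a gap still under the cap. Never force a cap that has come to a stop; back the one that binds off again by half a turn so that nobody takes it for sealed, then leave both alone, and do not disturb the bottle, beaker and dish nearby.

Things in the scene. Friction and masses are not known exactly. Their poses are not given: they have to be found in the camera images.
- vessel_1: stainless vessel (68 mm wide screw cap) in a grey closing stand, plate 116x116x12 mm, bolted to the bench: it does not move. Origin: centre of the plate's underside, z up along the screw axis. The cap seats on a flange 84 mm above the origin; its shoulder ends 12 mm below the T-bar's centre line, and a 29 mm wide boss, which the bar crosses, rises 10.5 mm above that line
- vessel_2: a second vessel and stand just like vessel_1
- cap_1_bar (a point): centre of the T-bar of vessel_1's cap, on the screw axis; x along the bar, z up. The bar is a 10 mm round steel rod, 71 mm to each side, measured to the centres of its 15 mm end balls. Cap home: 127 mm above the bench; it rises 10 mm a turn (1.59 mm per rad). Turning takes about 0.2 N m: some 3.5 N on the bar 58 mm from the axis
- cap_2_bar (a point): the same for vessel_2's cap
- cap_1 (a joint): turn of vessel_1's cap, rad: 0 = fully home on its flange, growing as it unscrews (anticlockwise from above); captive at 7.6. Starts at 3.6 to 4.8; stays where it is left. One of the two caps turns down to 0; the other, with the bruised thread, binds at 3.0 (4.8 mm gap), and half a turn back from there is 6.1. Both stops are hard
- cap_2 (a joint): the same for vessel_2's cap
- amber_bottle: bystander: brown bottle, 63 mm across, 132 mm high, origin under its centre
- beaker: bystander: white beaker, 69 mm across, 76 mm high, origin under its centre
- petri_dish: bystander: petri dish, 62 mm across, 15 mm high, origin under its centre

How it is judged:
On the way:
1. the cap with the bruised thread has been turned down until it binds (value of joint cap_2 below 3.2 rad), for 0.1 s.
At the end, for the whole second after the job is handed in: The sound cap is within 0.15 rad of fully home; the cap that binds is backed off to more than 5.5 rad (at least 2.5 rad, not quite half a turn, above where it binds at 3.0; anything up to its captive end will do); both are at rest and untouched (value of joint cap_1 below 0.15 rad and value of joint cap_2 above 5.5 rad and velocity of joint cap_1 between -0.05 and 0.05 rad/s and velocity of joint cap_2 between -0.05 and 0.05 rad/s).
It fails at once if a cap is forced: more than 70 N between the robot and a vessel or its cap (contact force between any of the arm, the fingers and vessel_1 above 70 N or contact force between any of the arm, the fingers and vessel_2 above 70 N).
It fails at once if the bottle, beaker or dish is moved more than 20 mm (distance of any of amber_bottle, beaker, petri_dish from where it was at the start of the episode above 0.02 m).
It also fails if it takes over 66 s, if anything falls off the work surface, if the arm or the gripper's body presses on something with over 40 N, if the wrist force passes 120 N, or if a joint passes its speed limit or range.

## Working session

There is one attempt and no reset: what is moved stays moved. The work goes in short steps, Python scripts to look and compute and a tool call to move; the robot and the scene stay as the last step left them, time stands still between calls to the robot, and variables do not carry over. Pictures are saved under pics/ and viewed, about 8 in all and at most 12, crops included, and the job is handed in when it is done.

Besides the shell and the picture viewer there is one more tool, called after "Call:" as name(argument=value, ...) on one line, values as JSON. carry_out: Moves the arm, as the interface text tells. Shift numbers are shares of 0.1 m and turn numbers shares of 90 degrees, none past 1 either way. Its arguments: {"type":"object","properties":{"rows":{"type":"array"},"grip_force":{"type":"number"}},"required":["rows"]}

```bash
mkdir -p pics; python3 - <<'E'
from bench import bot
import cv2,numpy as np
np.set_printoptions(precision=4,suppress=True)
o=bot.get_obs();print({k:np.round(v,3) for k,v in o.items()})
for n in("scene","top"):
    cv2.imwrite(f"pics/{n}0.png",bot.grab_frame(n)[:,:,::-1]); m=bot.camera_model(n);print(n,m, -np.array(m['R']).T@m['t'])
a=cv2.imread("pics/scene0.png");b=cv2.imread("pics/top0.png")
E
```

```text
{'t': np.float64(0.0), 'q': array([-1.385,  0.351,  1.652,  0.   ,  1.139, -0.085]), 'qvel': array([-0.002, -0.   , -0.001, -0.001, -0.001,  0.001]), 'joint_torque': array([ -0.001, -50.61 , -29.141,  -0.   ,   0.004,   0.   ]), 'tcp_pos': array([ 0.147, -0.53 ,  0.231]), 'eef_rot': array([-3.141,  0.001, -1.3  ]), 'wrist_force': array([ 0.399, -0.741,  0.151]), 'torque': array([ 0.021, -0.005,  0.041]), 'opening': np.float64(0.086)}
scene {'fx': 377.10924484123575, 'fy': 377.10924484123575, 'cx': 251.3197742318851, 'cy': 190.97083147358165, 'distortion': array([0.0035, 0.    , 0.    , 0.    , 0.    ]), 'R': array([[-0.8113, -0.5846,  0.0001],
       [-0.315 ,  0.4371, -0.8424],
       [ 0.4925, -0.6835, -0.5388]]), 't': array([0.4149, 0.2706, 0.6312])} [0.111  0.5557 0.568 ]
top {'fx': 347.9707236293412, 'fy': 347.9707236293412, 'cx': 255.37074010507152, 'cy': 188.76973253710298, 'distortion': array([-0.0766,  0.    ,  0.    ,  0.    ,  0.    ]), 'R': array([[ 0.0136, -0.9989, -0.0451],
       [-0.9972, -0.0102, -0.0743],
       [ 0.0737,  0.046 , -0.9962]]), 't': array([0.0155, 0.525 , 0.9129])} [ 0.456  -0.0212  0.9491]
```

View pics/scene0.png

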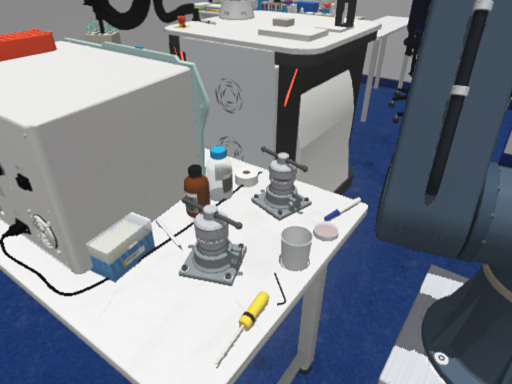

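View pics/top0.png

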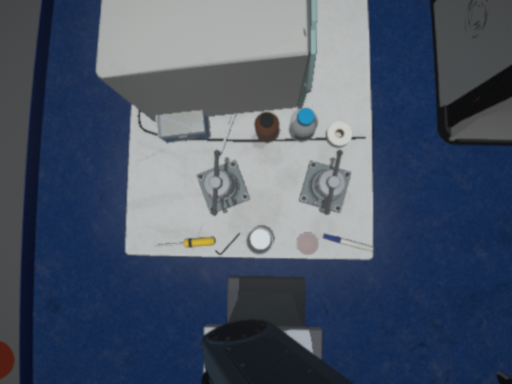

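The scene view shows two vessels: A, near the open side, with its cap at about (210,215), and B at about (282,162). In the top view they sit at (220,184) and (330,185). The bottle is at (266,126), the beaker at (260,238) and the dish at (307,243). I'll zoom in on both bars.

```bash
python3 - <<'E'
import cv2,numpy as np
a=cv2.imread("pics/scene0.png");b=cv2.imread("pics/top0.png")
T=cv2.resize(b[140:225,190:360],None,fx=4.5,fy=4.5,interpolation=cv2.INTER_CUBIC)[:,:765]
S1=cv2.resize(a[190:290,170:255],None,fx=4,fy=4)[:200];S2=cv2.resize(a[140:225,245:320],None,fx=4,fy=4)[:200]
S=np.hstack([S1,S2]);S=cv2.copyMakeBorder(S,0,0,0,765-S.shape[1],cv2.BORDER_CONSTANT)
cv2.imwrite("pics/crop0.png",np.vstack([T,S]))
print(T.shape,S1.shape,S2.shape)
E
```

```text
(382, 765, 3) (200, 340, 3) (200, 300, 3)
```

View pics/crop0.png

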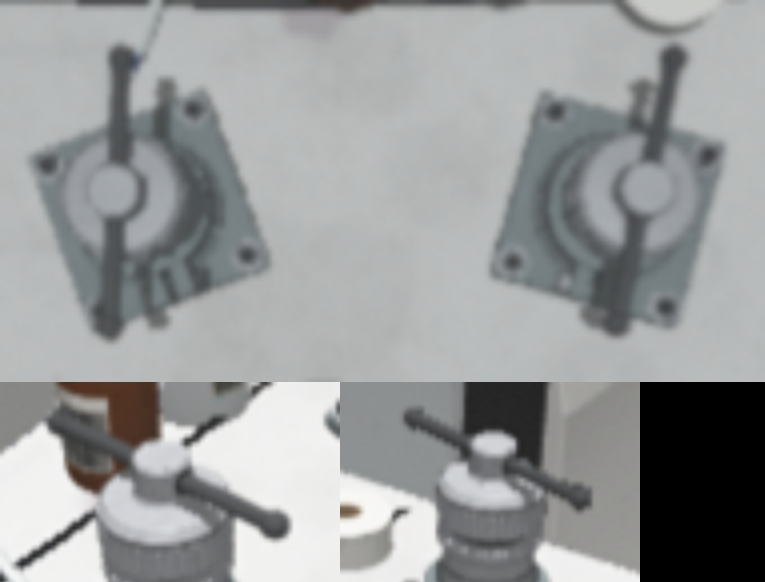

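In the crop, A's bar balls are at about (120,56) and (108,322), and B's at about (674,58) and (617,322). The same balls show in the scene crops, so I can triangulate them.

```bash
cat > h.py <<'E'
from bench import bot
import cv2,numpy as np
np.set_printoptions(precision=4,suppress=True)
def cam(n):
    m=bot.camera_model(n);K=np.array([[m['fx'],0,m['cx']],[0,m['fy'],m['cy']],[0,0,1]]);return m,K
def norm(n,p):
    m,K=cam(n);return cv2.undistortPoints(np.array(p,float).reshape(-1,1,2),K,np.array(m['distortion'])).reshape(-1,2)
def P(n):
    m,_=cam(n);return np.c_[m['R'],m['t']]
def tri(p,q):
    X=cv2.triangulatePoints(P('scene'),P('top'),norm('scene',p).T,norm('top',q).T);return (X[:3]/X[3]).T
def plane(n,p,z):
    m,_=cam(n);R=np.array(m['R']);c=-R.T@m['t'];d=np.c_[norm(n,p),np.ones(len(norm(n,p)))]@R
    return c+d*((z-c[2])/d[:,2])[:,None]
def proj(n,X):
    m,K=cam(n);return cv2.projectPoints(np.array(X,float).reshape(-1,3),cv2.Rodrigues(np.array(m['R']))[0],np.array(m['t']),K,np.array(m['distortion']))[0].reshape(-1,2)
E
python3 - <<'E'
from h import *
s=[(184.1,199.1),(238.4,224.9),(262.6,148.6),(304.4,167.6)]
t=[(216.3,152.1),(213.6,211.2),(339.4,152.5),(326.7,211.2)]
X=tri(s,t);print(X);print(proj('scene',X)-s,proj('top',X)-t)
for i in(0,2):
    d=X[i]-X[i+1];print('centre',X[i:i+2].mean(0),'len',np.linalg.norm(d),'yaw deg',np.degrees(np.arctan2(d[1],d[0])))
# plate corners top crop -> z=.012
for c in([(47,162),(194,106),(248,255)],[(553,110),(708,154),(666,305),(513,262)]):
    q=(np.array(c)+.5)/4.5-.5+[190,140];p=plane('top',q,.012);print((p[0]+p[2])/2)
print(plane('top',[(266,126),(260,238),(307,243)],.076),plane('top',[(266,121)],.13))
E
```

```text
[[ 0.6031  0.111   0.1334]
 [ 0.4611  0.1138  0.1322]
 [ 0.6048 -0.1807  0.1322]
 [ 0.4655 -0.1504  0.1347]]
[[-0.0808 -0.0143]
 [-0.7556 -0.077 ]
 [ 0.1906  0.0136]
 [-0.087  -0.001 ]] [[ 0.0437  0.0561]
 [ 0.3307  0.5061]
 [-0.1106 -0.1789]
 [ 0.041   0.0777]]
centre [0.5321 0.1124 0.1328] len 0.14197615305442557 yaw deg -1.110835218116319
centre [ 0.5351 -0.1655  0.1334] len 0.14258821621040668 yaw deg -12.27481699114819
[0.5323 0.1124 0.012 ]
[ 0.5358 -0.1652  0.012 ]
[[ 0.6817 -0.0059  0.076 ]
 [ 0.3976  0.0059  0.076 ]
 [ 0.3869 -0.111   0.076 ]] [[ 0.68   -0.0067  0.13  ]]
```

Triangulation puts A at (0.532, 0.112) with bar yaw -1° and B at (0.535, -0.165) with bar yaw -12°. Both bars are at z≈0.133. The plate centres agree. My plan is to grip each cap's boss from above, with the jaws across the bar and the tool on the screw axis, and turn the wrist at low grip force. I'll go to B first.

```bash
cat >> h.py <<'E'
def to(x,y,z,yaw):
    o=bot.get_obs();w=o['eef_rot'][2];d=np.array([x,y,z])-o['tcp_pos'];c,s=np.cos(w),np.sin(w)
    print('t',o['t'],'tcp',o['tcp_pos'],'rot',o['eef_rot'],'q',o['q'],'F',o['wrist_force'],'M',o['torque'],'open',o['opening'])
    print('shift',np.array([d[0]*c+d[1]*s,d[0]*s-d[1]*c,-d[2]])/.1,'turn',(w-yaw)/(np.pi/2))
B=(.5355,-.1655);A=(.532,.1125)
E
python3 -c "
from h import *
to(*B,.2,1.357)"
```

```text
t 0.1 tcp [ 0.1471 -0.5297  0.2308] rot [-3.1415  0.001  -1.3   ] q [-1.3846  0.3511  1.6524 -0.      1.1391 -0.0846] F [-0.3639 -0.3302  0.7501] M [-0.0184  0.027   0.0115] open 0.08548494370635681
shift [-2.4699 -4.7166  0.3083] turn -1.6915035832957068
```

Call:
carry_out(rows=[[1,-0.5,-1,0.1,-0.2],[1,-0.5,-1,0.1,-0.4],[1,-0.5,-1,0.1,-0.6],[1,-0.5,-1,0.1,-0.8],[1,-0.5,-1,0.1,-1],[1,-0.5,-1,0.1,-1],[1,-0.5,-1,0.1,-1],[1,-0.5,-1,0.1,-1],[1,-0.5,-1,0.1,-1]], grip_force=22)

```text
t: 1.23
tcp_pos: [0.23, -0.4545, 0.2206]
eef_rot: [-3.14, -0.0, 0.275]
wrist_force: [-0.5, -0.8, 0.4]
opening: 0.0856
```

```bash
python3 -c "
from h import *
to(*B,.2,1.357)"
```

```text
t 1.225 tcp [ 0.23   -0.4545  0.2206] rot [-3.1399 -0.      0.2748] q [-1.1939  0.2901  1.7657  0.0002  1.0874 -1.4688] F [-0.511  -0.8441  0.4262] M [-0.0199  0.0096 -0.0055] open 0.08559432125617215
shift [ 3.7247 -1.9531  0.2059] turn -0.6889723418581769
```

Call:
carry_out(rows=[[1,1,-0.7,0.1,-0.2],[1,1,-0.7,0.2,-0.4],[1,1,-0.7,0.2,-0.6],[1,1,-0.7,0.2,-0.69],[1,1,-0.7,0.2,-0.69],[1,1,-0.7,0.2,-0.69]])

```text
t: 1.98
tcp_pos: [0.3072, -0.3598, 0.2004]
eef_rot: [-3.14, -0.002, 1.364]
wrist_force: [0.5, 0.0, -0.2]
opening: 0.0853
```

```bash
python3 -c "
from h import *
to(*B,.2,1.357)"
```

```text
t 1.975 tcp [ 0.3072 -0.3598  0.2004] rot [-3.1403 -0.002   1.3643] q [-0.9629  0.2506  1.8757  0.0007  1.0176 -2.3275] F [ 0.5112  0.0492 -0.2063] M [-0.0081 -0.0139  0.0505] open 0.08525564995475854
shift [2.3696 1.8366 0.0045] turn 0.004649924944692014
```

Call:
carry_out(rows=[[1,0.5,0.4,0,0],[1,1,0.8,0,0],[1,1,0.8,0,0]])

```text
t: 2.35
tcp_pos: [0.408, -0.276, 0.2003]
eef_rot: [-3.14, -0.002, 1.368]
wrist_force: [-1.4, -0.6, -1.3]
opening: 0.0858
```

Call:
carry_out(rows=[[1,0.5,0.4,0,0],[1,1,0.8,0,0],[1,1,0.8,0,0]])

```text
t: 2.72
tcp_pos: [0.5079, -0.1925, 0.2001]
eef_rot: [-3.14, -0.003, 1.371]
wrist_force: [0.0, -0.9, -0.1]
opening: 0.0857
```

```bash
python3 -c "
from h import *
to(*B,.2,1.357)"
```

```text
t 2.725 tcp [ 0.5079 -0.1925  0.2001] rot [-3.14   -0.0027  1.3714] q [-0.4491  0.3742  1.7013  0.0025  1.0683 -1.8217] F [ 0.0328 -0.8834 -0.0976] M [ 0.0336  0.0135 -0.0631] open 0.0856949804587515
shift [0.3192 0.2173 0.0007] turn 0.009160922660708374
```

Call:
carry_out(rows=[[0.7,0.32,0.22,0,0.01],[0.6,0.32,0.22,0.2,0.01],[0.6,0.32,0.22,0.4,0.01],[0.6,0.32,0.22,0.4,0.01]])

```text
t: 3.22
tcp_pos: [0.5343, -0.1661, 0.1589]
eef_rot: [-3.137, -0.003, 1.355]
wrist_force: [-0.2, 0.4, -0.1]
opening: 0.0511
```

```bash
python3 -c "
from h import *
to(*B,.125,1.357)
a=bot.grab_frame('scene')[:,:,::-1];b=bot.grab_frame('top')[:,:,::-1]
S=cv2.resize(a[110:230,220:345],None,fx=4,fy=4);T=cv2.resize(b[140:220,290:372],None,fx=3.6,fy=6*.6)
T=cv2.copyMakeBorder(T,0,480-T.shape[0],0,0,cv2.BORDER_CONSTANT)
cv2.imwrite('pics/b1.png',np.hstack([S,T]))
print(proj('scene',[bot.get_obs()['tcp_pos']]))"
```

```text
t 3.225 tcp [ 0.5343 -0.1661  0.1589] rot [-3.1369 -0.0029  1.3547] q [-0.3856  0.4546  1.6925  0.0025  0.9996 -1.7416] F [-0.1771  0.3787 -0.0933] M [ 0.0082 -0.0326  0.0101] open 0.05113079713037933
shift [0.0085 0.0106 0.339 ] turn -0.0014655187638753424
[[283.0803 147.5857]]
```

View pics/b1.png

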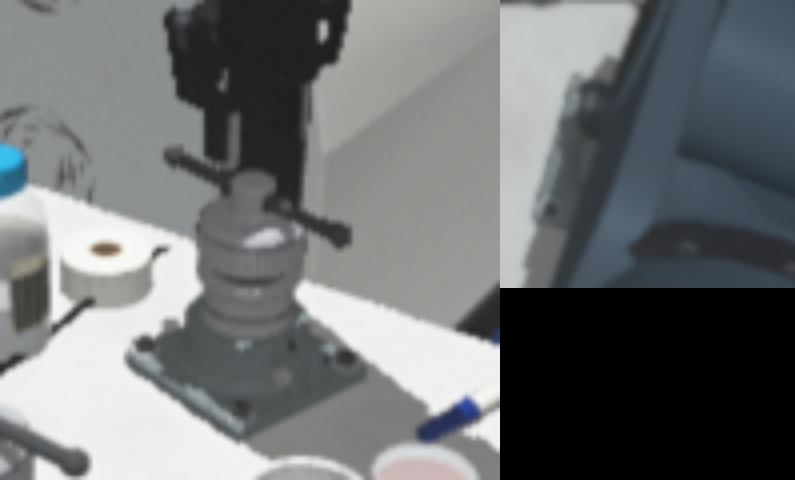

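The fingers straddle the boss, which is at crop (255,185), with the jaws across the bar. I'll descend and grip lightly.

Call:
carry_out(rows=[[0.48,0.01,0.01,0.1,0],[0.45,0.01,0.01,0.25,0],[0.45,0.01,0.01,0.32,0],[0.45,0.01,0.01,0.32,0],[0.2,0.01,0.01,0.32,0],[0.2,0.01,0.01,0.32,0],[0.2,0.01,0.01,0.32,0]], grip_force=22)

```text
t: 4.2
tcp_pos: [0.5367, -0.1651, 0.1289]
eef_rot: [-3.14, -0.003, 1.355]
wrist_force: [-0.1, 3.5, 1.1]
opening: 0.0279
```

```bash
python3 -c "
from h import *
to(*B,.125,1.357)"
```

```text
t 4.2 tcp [ 0.5367 -0.1651  0.1289] rot [-3.1404 -0.0028  1.3549] q [-0.3825  0.4971  1.7111  0.0032  0.935  -1.7393] F [-0.0689  3.4567  1.0517] M [ 0.7266 -0.065  -0.0105] open 0.02787889089020873
shift [-0.0064 -0.0113  0.0388] turn -0.0013431607453357754
```

Call:
carry_out(rows=[[0.2,0,0,0.0,0.05],[0.2,0,0,0.0,0.12],[0.2,0,0,0.01,0.2],[0.2,0,0,0.01,0.28],[0.2,0,0,0.01,0.36],[0.2,0,0,0.01,0.4]])

```text
t: 4.95
tcp_pos: [0.5361, -0.166, 0.1279]
eef_rot: [-3.139, 0.001, 0.724]
wrist_force: [-3.8, -4.5, 0.7]
opening: 0.0278
```

```bash
python3 -c "
from h import *
to(*B,.125,1.357)
a=bot.grab_frame('scene')[:,:,::-1]
S=cv2.resize(a[110:230,220:345],None,fx=4,fy=4)
cv2.imwrite('pics/b2.png',S)"
```

```text
t 4.95 tcp [ 0.5361 -0.166   0.1279] rot [-3.1392  0.0006  0.7244] q [-0.3836  0.4983  1.712   0.0007  0.9336 -1.1084] F [-3.806  -4.4613  0.7445] M [-0.8048  0.8257  0.2552] open 0.027841619527092163
shift [-0.0009 -0.0078  0.0291] turn -0.40272942637896225
```

View pics/b2.png

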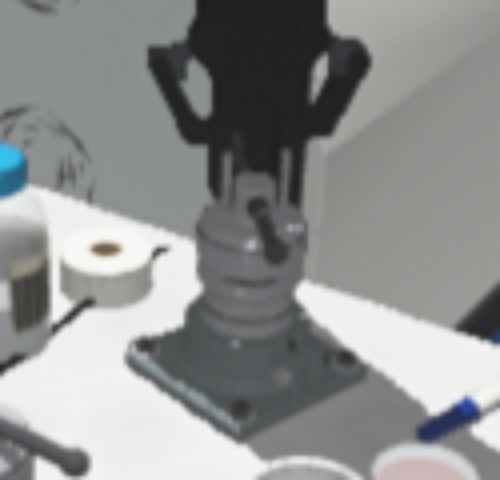

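The bar turned with the gripper: its near end is now at crop (275,250). Mz is about 0.25 N m, which is plain thread friction. I'll keep turning in short steps and watch the moment.

Call:
carry_out(rows=[[0.2,0,0,0.0,0.1],[0.2,0,0,0.0,0.2],[0.2,0,0,0.01,0.3]])

```text
t: 5.38
tcp_pos: [0.5351, -0.1667, 0.1269]
eef_rot: [-3.14, 0.004, 0.246]
wrist_force: [-8.3, -2.9, 8.7]
opening: 0.0275
```

```bash
python3 -c "
from h import *
to(*B,.125,1.357)"
```

```text
t 5.375 tcp [ 0.5351 -0.1667  0.1269] rot [-3.1402  0.0041  0.2462] q [-0.3845  0.4993  1.7132 -0.0016  0.9331 -0.6297] F [-8.3381 -2.8652  8.728 ] M [-0.5148  1.6509  0.2313] open 0.02752419617108593
shift [ 0.0065 -0.011   0.0194] turn -0.7071301912295004
```

Call:
carry_out(rows=[[0.2,0,0,0.0,0.1],[0.2,0,0,0.0,0.2],[0.2,0,0,0.01,0.3]])

```text
t: 5.75
tcp_pos: [0.534, -0.167, 0.1261]
eef_rot: [3.14, 0.007, -0.229]
wrist_force: [-10.2, 0.5, 12.2]
opening: 0.0275
```

```bash
python3 -c "
from h import *
to(*B,.125,1.357)
a=bot.grab_frame('scene')[:,:,::-1]
S=cv2.resize(a[110:230,220:345],None,fx=4,fy=4)
cv2.imwrite('pics/b3.png',S)"
```

```text
t 5.75 tcp [ 0.534  -0.167   0.1261] rot [ 3.14    0.007  -0.2295] q [-0.385   0.5     1.7146 -0.0032  0.9337 -0.1536] F [-10.2034   0.4717  12.2236] M [0.2792 1.8213 0.175 ] open 0.027543876281546562
shift [ 0.0116 -0.0177  0.0113] turn -1.0099952589011012
```

View pics/b3.png

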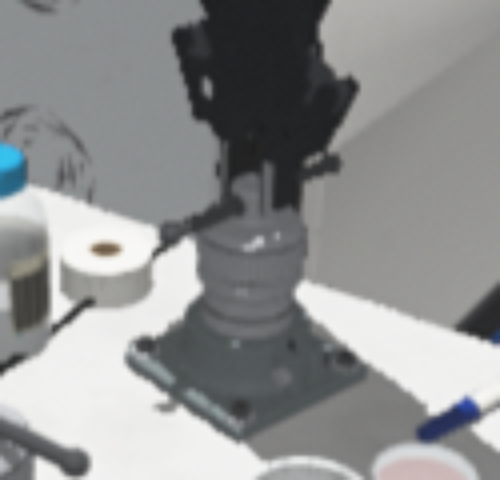

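The bar still follows and is now roughly perpendicular to its first direction. I'll continue with a small lateral correction.

Call:
carry_out(rows=[[0.2,0.01,-0.01,-0.01,0.1],[0.2,0.01,-0.02,-0.01,0.2],[0.2,0.01,-0.02,0,0.3]])

```text
t: 6.18
tcp_pos: [0.5331, -0.1659, 0.1255]
eef_rot: [3.133, 0.009, -0.713]
wrist_force: [-12.3, -3.4, 5.4]
opening: 0.0273
```

```bash
python3 -c "
from h import *
to(*B,.125,1.357)"
```

```text
t 6.175 tcp [ 0.5331 -0.1659  0.1255] rot [ 3.1329  0.0094 -0.7131] q [-0.3825  0.5013  1.7143 -0.0064  0.9377  0.3343] F [-12.3199  -3.4157   5.3552] M [-0.509   2.2365  0.2204] open 0.0272718321792929
shift [ 0.0156 -0.0182  0.0047] turn -1.3178644177582417
```

Call:
carry_out(rows=[[0.2,0.01,-0.01,0.0,0.1],[0.2,0.01,-0.01,0.0,0.2],[0.2,0.01,-0.01,0,0.3]])

```text
t: 6.55
tcp_pos: [0.5323, -0.1653, 0.1249]
eef_rot: [3.125, 0.008, -1.189]
wrist_force: [-10.9, 3.1, 2.8]
opening: 0.0277
```

```bash
python3 -c "
from h import *
to(*B,.125,1.357)
a=bot.grab_frame('scene')[:,:,::-1]
S=cv2.resize(a[110:230,220:345],None,fx=4,fy=4)
cv2.imwrite('pics/b4.png',S)"
```

```text
t 6.55 tcp [ 0.5323 -0.1653  0.1249] rot [ 3.1247  0.0077 -1.189 ] q [-0.3818  0.5031  1.7132 -0.0075  0.9428  0.8115] F [-10.8606   3.1475   2.7553] M [0.6796 1.8078 0.2296] open 0.027656245495229635
shift [ 0.0135 -0.0295 -0.0013] turn -1.6208144049330921
```

Call:
carry_out(rows=[[0.2,0,0,0.0,0.1],[0.2,0,0,0.0,0.2],[0.2,0,0,0.01,0.3]])

```text
t: 6.98
tcp_pos: [0.5316, -0.1644, 0.1239]
eef_rot: [3.121, 0.001, -1.673]
wrist_force: [-4.3, 10.6, 8.4]
opening: 0.0273
```

```bash
python3 -c "
from h import *
to(*B,.125,1.357)"
```

```text
t 6.975 tcp [ 0.5316 -0.1644  0.1239] rot [ 3.1211  0.0007 -1.6732] q [-0.3812  0.5039  1.7147 -0.0062  0.9429  1.2956] F [-4.3066 10.5669  8.369 ] M [1.9163 0.759  0.1507] open 0.027327431283261282
shift [ 0.0072 -0.0404 -0.0106] turn -1.929055122127705
```

Call:
carry_out(rows=[[0.2,0,0,0.0,0.1],[0.2,0,0,0.0,0.2],[0.2,0,0,0.01,0.3]])

```text
t: 7.35
tcp_pos: [0.5318, -0.1632, 0.1232]
eef_rot: [3.122, -0.007, -2.149]
wrist_force: [1.2, 11.4, 7.0]
opening: 0.0276
```

```bash
python3 -c "
from h import *
to(*B,.125,1.357)
a=bot.grab_frame('scene')[:,:,::-1]
S=cv2.resize(a[110:230,220:345],None,fx=3,fy=3);b=cv2.resize(cv2.imread('pics/b4.png'),(S.shape[1],S.shape[0]))
cv2.imwrite('pics/b5.png',np.hstack([b,S]))"
```

```text
t 7.35 tcp [ 0.5318 -0.1632  0.1232] rot [ 3.1225 -0.007  -2.1495] q [-0.3801  0.5048  1.7154 -0.0038  0.9415  1.7718] F [ 1.2253 11.4021  6.9885] M [ 2.3133 -0.3067  0.1705] open 0.027603390282119934
shift [-0.0014 -0.0434 -0.0177] turn -2.2322995164806274
```

View pics/b5.png

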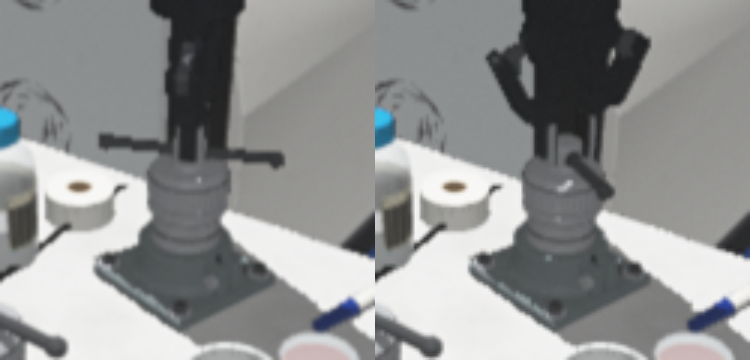

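There is no slip. B's cap has turned 3.5 rad without binding, so B is the sound one. I'll carry on to its stop in smaller steps.

Call:
carry_out(rows=[[0.2,0,0.01,0.0,0.08],[0.2,0,0.01,0.0,0.16]])

```text
t: 7.65
tcp_pos: [0.5317, -0.1622, 0.1233]
eef_rot: [3.126, -0.01, -2.413]
wrist_force: [5.4, 6.2, -5.7]
opening: 0.0273
```

Call:
carry_out(rows=[[0.2,0,0,0.0,0.08],[0.2,0,0,0.01,0.16]])

```text
t: 7.9
tcp_pos: [0.5325, -0.1619, 0.1226]
eef_rot: [3.13, -0.012, -2.668]
wrist_force: [4.0, 6.3, 4.0]
opening: 0.0276
```

```bash
python3 -c "
from h import *
to(*B,.125,1.357)"
```

```text
t 7.9 tcp [ 0.5325 -0.1619  0.1226] rot [ 3.1298 -0.0117 -2.668 ] q [-0.3783  0.5046  1.7176 -0.0013  0.936   2.2906] F [4.047  6.2748 3.966 ] M [ 1.2013 -0.8466  0.1809] open 0.027647697285170768
shift [-0.0099 -0.0458 -0.024 ] turn -2.5624222566557036
```

Call:
carry_out(rows=[[0.2,0,0,0.0,0.08],[0.2,0,0,0.0,0.16]])

```text
t: 8.15
tcp_pos: [0.5331, -0.1615, 0.1225]
eef_rot: [3.133, -0.013, -2.923]
wrist_force: [4.9, 4.9, -5.9]
opening: 0.0273
```

```bash
python3 -c "
from h import *
to(*B,.125,1.357)
a=bot.grab_frame('scene')[:,:,::-1]
S=cv2.resize(a[110:230,220:345],None,fx=4,fy=4)
cv2.imwrite('pics/b6.png',S)"
```

```text
t 8.15 tcp [ 0.5331 -0.1615  0.1225] rot [ 3.1332 -0.0128 -2.9233] q [-0.3777  0.505   1.7174 -0.0002  0.9346  2.5458] F [ 4.9287  4.8758 -5.9129] M [ 0.8738 -1.2287  0.1941] open 0.02729435219505796
shift [-0.0144 -0.0439 -0.0254] turn -2.724927969163884
```

Call:
carry_out(rows=[[0.45,0,0,0,0],[0.5,0,0,0,0],[0.5,0,0,-0.3,0],[0.5,0,0,-0.45,0],[0.5,0,0,-0.45,-0.2],[0.5,0,0,-0.45,-0.4],[0.5,0,0,-0.45,-0.6],[0.5,0,0,-0.45,-0.8],[0.5,0,0,-0.45,-1],[0.5,0,0,-0.45,-1],[0.5,0,0,-0.45,-1],[0.5,0,0,-0.45,-1],[0.5,0,0,-0.45,-1]])

```text
t: 9.82
tcp_pos: [0.5337, -0.1619, 0.1674]
eef_rot: [3.129, 0.008, -1.355]
wrist_force: [-0.1, -0.7, -0.5]
opening: 0.0426
```

```bash
python3 -c "
from h import *
to(.535,-.165,.165,.218)
a=bot.grab_frame('scene')[:,:,::-1]
S=cv2.resize(a[110:230,220:345],None,fx=4,fy=4)
cv2.imwrite('pics/b7.png',S)"
```

```text
t 9.825 tcp [ 0.5337 -0.1619  0.1674] rot [ 3.1288  0.0082 -1.3546] q [-0.3778  0.4453  1.6831 -0.0004  1.0283  0.977 ] F [-0.082  -0.6905 -0.5141] M [ 0.0128 -0.0021 -0.0158] open 0.04257008169594296
shift [ 0.0332 -0.0055  0.0239] turn -1.0011785576136765
```

View pics/b7.png

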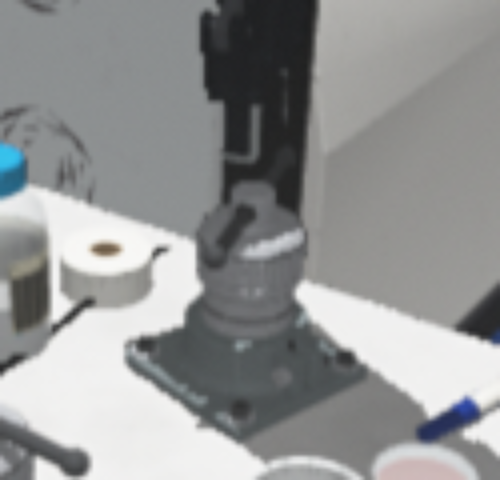

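The cap sits low now and the dark gap has gone. The bar balls are at crop (222,245) and (285,160).

```bash
python3 -c "
from h import *
for z in(.127,.1285):
  p=plane('scene',[(275.3,171.0),(291.0,149.7)],z);d=p[0]-p[1];print(p.mean(0),np.linalg.norm(d),np.arctan2(*d[1::-1]))
"
```

```text
[ 0.5332 -0.1677  0.127 ] 0.12232238506790376 1.79944550961844
[ 0.5318 -0.1652  0.1285] 0.12190635734036945 1.7994455096184396
```

The bar yaw of 1.80 matches the tool (1.79), so there was no slip. I'll regrip half a turn back and continue to the stop.

Call:
carry_out(rows=[[0.5,0.02,0,0,-0.2],[0.5,0.03,0,0,-0.4],[0.5,0.03,0,0,-0.6],[0.5,0.03,0,0,-0.8],[0.5,0.03,0,0,-1],[0.5,0.03,0,0,-1],[0.5,0.03,0,0,-1],[0.5,0.03,0,0,-1],[0.45,0.03,0,0.1,-1],[0.45,0.03,0,0.3,-1],[0.45,0.03,0,0.43,-1],[0.45,0.03,0,0.43,-1],[0.2,0.03,0,0.43,-1],[0.2,0.03,0,0.43,-1],[0.2,0.03,0,0.43,-1]])

```text
t: 11.75
tcp_pos: [0.534, -0.1647, 0.1248]
eef_rot: [-3.134, 0.012, 0.218]
wrist_force: [-0.3, -0.9, 0.9]
opening: 0.0274
```

```bash
python3 -c "
from h import *
to(.535,-.165,.125,.218)"
```

```text
t 11.75 tcp [ 0.534  -0.1647  0.1248] rot [-3.1338  0.012   0.2181] q [-0.3822  0.504   1.7118 -0.0005  0.9401 -0.6   ] F [-0.2634 -0.9455  0.9209] M [ 0.0095 -0.0973  0.0064] open 0.027360834451924863
shift [ 0.0086  0.0053 -0.0019] turn 8.393626956227409e-05
```

Call:
carry_out(rows=[[0.2,0,0,0.0,0.06],[0.2,0,0,0.0,0.12]])

```text
t: 12.0
tcp_pos: [0.534, -0.1647, 0.125]
eef_rot: [-3.137, 0.013, 0.027]
wrist_force: [-0.8, -1.4, -1.4]
opening: 0.0275
```

```bash
python3 -c "
from h import *
to(.535,-.165,.125,.218)"
```

```text
t 12.0 tcp [ 0.534  -0.1647  0.125 ] rot [-3.1366  0.0133  0.0274] q [-0.3821  0.5037  1.7118 -0.0009  0.9403 -0.4089] F [-0.7733 -1.3937 -1.3677] M [-0.2657  0.0263  0.4503] open 0.027526287474073773
shift [ 0.0098  0.0031 -0.0004] turn -0.12136012471806003
```

Mz has jumped to 0.45, so this is probably the stop with the grip slipping. One more small step and a look will confirm it.

Call:
carry_out(rows=[[0.2,0,0,0.0,0.06],[0.2,0,0,0.0,0.1]])

```text
t: 12.25
tcp_pos: [0.5339, -0.1648, 0.1251]
eef_rot: [-3.139, 0.014, -0.132]
wrist_force: [-0.6, -1.7, -0.2]
opening: 0.0277
```

```bash
python3 -c "
from h import *
to(.535,-.165,.125,.218)
a=bot.grab_frame('scene')[:,:,::-1]
S=cv2.resize(a[110:230,220:345],None,fx=4,fy=4)
cv2.imwrite('pics/b8.png',S)"
```

```text
t 12.25 tcp [ 0.5339 -0.1648  0.1251] rot [-3.1392  0.0141 -0.1316] q [-0.3822  0.5035  1.7119 -0.0015  0.9405 -0.2497] F [-0.5506 -1.6932 -0.1908] M [-0.3351  0.1803  0.4093] open 0.0276699476485782
shift [0.0112 0.0001 0.0006] turn -0.22253482426258808
```

View pics/b8.png

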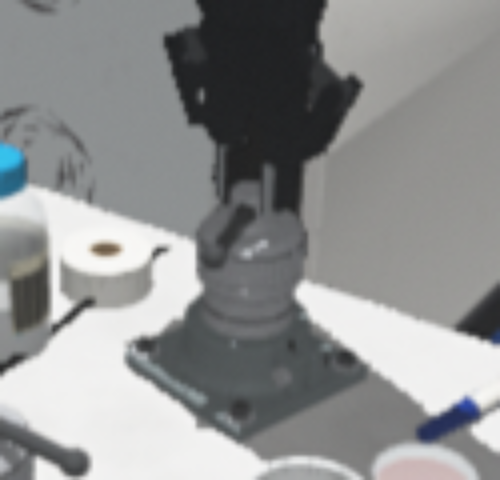

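The near ball stayed at about (220,248) while the tool turned 0.35 rad, so the cap is home and the grip slipped at a harmless 0.4 N m. I'll release, lift, and go to A, which must be the binding cap.

Call:
carry_out(rows=[[0.45,0,0,0,0],[0.5,0,0,0,0],[0.5,0,0,-0.4,0],[0.5,0,0,-0.75,0],[0.5,-0.05,-0.5,-0.75,0.2],[0.5,-0.13,-1,-0.75,0.4],[0.5,-0.13,-1,-0.75,0.6],[0.5,-0.13,-1,-0.75,0.8],[0.5,-0.13,-1,-0.75,0.93],[0.5,-0.13,-1,-0.75,0.93],[0.5,-0.13,-1,-0.75,0.93],[0.5,-0.13,-1,-0.75,0.93]])

```text
t: 13.8
tcp_pos: [0.5355, -0.0643, 0.2006]
eef_rot: [3.128, 0.004, -1.6]
wrist_force: [-0.1, -0.4, -0.1]
opening: 0.043
```

```bash
python3 -c "
from h import *
to(*A,.2,-1.59)"
```

```text
t 13.8 tcp [ 0.5355 -0.0643  0.2006] rot [ 3.1281  0.0039 -1.5998] q [-0.2065  0.3724  1.7025  0.0016  1.0807  1.3925] F [-0.062  -0.3799 -0.1361] M [-0.0095 -0.0273 -0.0315] open 0.043045654201925236
shift [-1.7662  0.0861  0.0062] turn -0.006260918385045103
```

Call:
carry_out(rows=[[0.5,-0.5,0.04,0,0],[0.5,-1,0.09,0,0],[0.5,-1,0.09,0,0]])

```text
t: 14.18
tcp_pos: [0.5291, 0.0384, 0.2013]
eef_rot: [3.128, 0.004, -1.596]
wrist_force: [0.3, -0.8, -0.2]
opening: 0.0427
```

Call:
carry_out(rows=[[0.5,-0.4,0,0,0],[0.5,-0.77,0,0,0],[0.5,-0.77,0,0,0],[0.5,-0.77,0,0.2,0],[0.5,-0.77,0,0.35,0],[0.5,-0.77,0,0.35,0]])

```text
t: 14.92
tcp_pos: [0.5301, 0.1147, 0.1657]
eef_rot: [3.126, 0.004, -1.596]
wrist_force: [-0.6, -0.6, -0.2]
opening: 0.0429
```

```bash
python3 -c "
from h import *
to(*A,.128,-1.59)
a=bot.grab_frame('scene')[:,:,::-1]
S=cv2.resize(a[150:290,140:290],None,fx=4,fy=4)
cv2.imwrite('pics/a1.png',S)"
```

```text
t 14.925 tcp [0.5301 0.1147 0.1657] rot [ 3.1261  0.0039 -1.5965] q [0.1242 0.4214 1.7261 0.0072 1.0088 1.7167] F [-0.6058 -0.5539 -0.1994] M [ 0.0335 -0.0108  0.0215] open 0.0428501573007313
shift [ 0.0211 -0.0194  0.3766] turn -0.004115997321469998
```

View pics/a1.png

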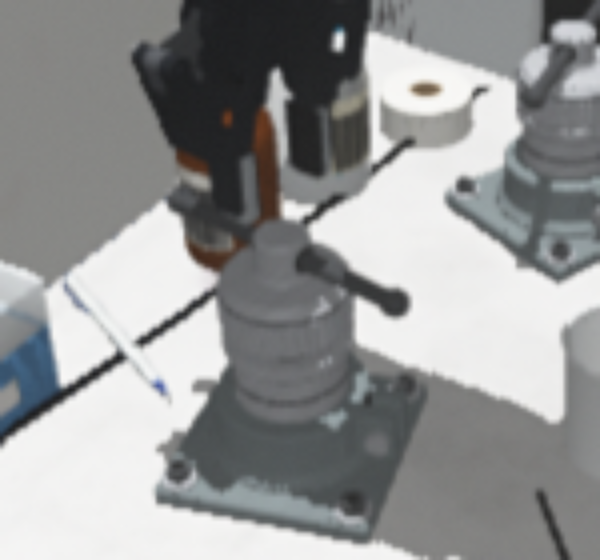

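The fingers straddle A's boss at crop (280,240), with the bar between them running lower right. B's cap sits low at the right. I'll descend and grip.

Call:
carry_out(rows=[[0.48,0.02,-0.02,0.1,0],[0.45,0.02,-0.02,0.25,0],[0.45,0.02,-0.02,0.38,0],[0.45,0.02,-0.02,0.38,0],[0.2,0.02,-0.02,0.38,0],[0.2,0.02,-0.02,0.38,0],[0.2,0.02,-0.02,0.38,0]])

```text
t: 15.85
tcp_pos: [0.5319, 0.1129, 0.1285]
eef_rot: [3.127, 0.004, -1.596]
wrist_force: [-0.9, -3.0, -3.2]
opening: 0.0277
```

Call:
carry_out(rows=[[0.2,0,0,0.0,0.08],[0.2,0,0,0.0,0.16]])

```text
t: 16.1
tcp_pos: [0.5318, 0.1126, 0.1283]
eef_rot: [3.127, -0.0, -1.851]
wrist_force: [1.2, -3.1, -7.1]
opening: 0.0274
```

```bash
python3 -c "
from h import *
to(*A,.128,-1.59)"
```

```text
t 16.1 tcp [0.5318 0.1126 0.1283] rot [ 3.1268 -0.0004 -1.8512] q [0.1204 0.4747 1.7512 0.0067 0.9295 1.9676] F [ 1.2328 -3.1063 -7.1169] M [-0.5413 -0.1539  0.2061] open 0.027387937778414504
shift [ 0.0005 -0.0027  0.0025] turn -0.166287718809506
```

Call:
carry_out(rows=[[0.2,0,0,0.0,0.08],[0.2,0,0,0.01,0.16]])

```text
t: 16.35
tcp_pos: [0.5319, 0.1124, 0.1275]
eef_rot: [3.128, -0.004, -2.106]
wrist_force: [-2.3, -4.0, 4.8]
opening: 0.0271
```

```bash
python3 -c "
from h import *
to(*A,.128,-1.59)"
```

```text
t 16.35 tcp [0.5319 0.1124 0.1275] rot [ 3.1279 -0.0044 -2.1062] q [0.1202 0.4757 1.7517 0.0061 0.9276 2.2228] F [-2.2549 -3.9825  4.7816] M [-0.7267  0.3603  0.1697] open 0.027144905867569073
shift [-0.0016 -0.0004 -0.0048] turn -0.3286506457780519
```

Thread friction only (0.17 to 0.2) after 0.51 rad. I'll continue in small steps.

Call:
carry_out(rows=[[0.2,0,0,0.0,0.07],[0.2,0,0,0.0,0.14]])

```text
t: 16.6
tcp_pos: [0.5317, 0.1122, 0.1274]
eef_rot: [3.129, -0.008, -2.329]
wrist_force: [-1.3, -4.1, -5.3]
opening: 0.0278
```

```bash
python3 -c "
from h import *
to(*A,.128,-1.59)"
```

```text
t 16.6 tcp [0.5317 0.1122 0.1274] rot [ 3.1293 -0.0078 -2.3293] q [0.1201 0.4757 1.7521 0.0055 0.9277 2.4461] F [-1.2733 -4.1204 -5.3157] M [-0.5048  0.0221  0.1915] open 0.027764459168281932
shift [-0.0045  0.     -0.0056] turn -0.47063707526322646
```

Call:
carry_out(rows=[[0.2,0,0,0.0,0.07],[0.2,0,0,0.0,0.14]])

```text
t: 16.85
tcp_pos: [0.5314, 0.1119, 0.1273]
eef_rot: [3.132, -0.011, -2.552]
wrist_force: [-0.9, -5.2, -2.9]
opening: 0.0278
```

```bash
python3 -c "
from h import *
to(*A,.128,-1.59)"
```

```text
t 16.85 tcp [0.5314 0.1119 0.1273] rot [ 3.1315 -0.0114 -2.552 ] q [0.12   0.4756 1.7525 0.0048 0.9282 2.6691] F [-0.9178 -5.2274 -2.9187] M [-0.7592  0.1705  0.4146] open 0.02779506026157056
shift [-0.0084  0.0013 -0.0066] turn -0.6124215169314782
```

Call:
carry_out(rows=[[0.2,0,0,0.0,0.05],[0.2,0,0,0.0,0.08]])

```text
t: 17.1
tcp_pos: [0.5312, 0.1116, 0.1274]
eef_rot: [3.134, -0.013, -2.679]
wrist_force: [-0.4, -4.2, -2.7]
opening: 0.0279
```

```bash
python3 -c "
from h import *
to(*A,.128,-1.59)
a=bot.grab_frame('scene')[:,:,::-1]
cv2.imwrite('pics/a2.png',cv2.resize(a[150:290,140:290],None,fx=4,fy=4))"
```

```text
t 17.1 tcp [0.5312 0.1116 0.1274] rot [ 3.1336 -0.0131 -2.6788] q [0.1198 0.4754 1.7527 0.0039 0.9286 2.7963] F [-0.4149 -4.1751 -2.6928] M [-0.6683  0.0966  0.4417] open 0.02790146749141978
shift [-0.0108  0.0046 -0.0061] turn -0.6931493651342305
```

View pics/a2.png

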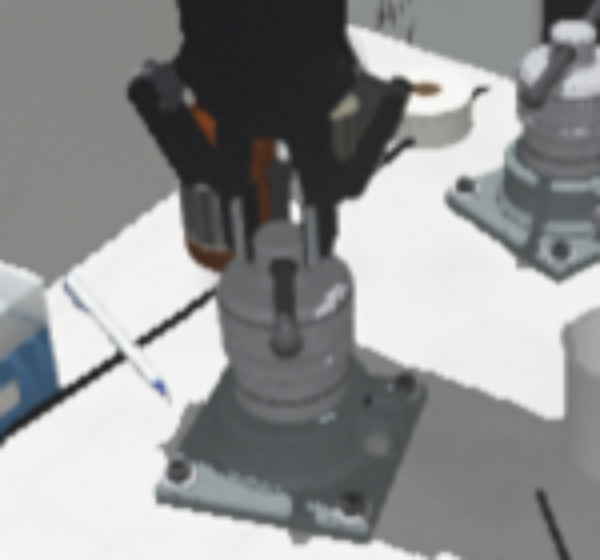

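The bar's near end is at crop (286,340), and Mz held at 0.41 to 0.44, the same reading as at B's stop. So A has bound after about 0.85 rad. Now I'll back it off half a turn, rising with the thread.

Call:
carry_out(rows=[[0.2,0,0,0,-0.1],[0.2,0,0,0,-0.2],[0.2,0,0,-0.01,-0.3],[0.2,0,0,-0.01,-0.4],[0.2,0,0,-0.01,-0.5],[0.2,0,0,-0.02,-0.6]])

```text
t: 17.9
tcp_pos: [0.5315, 0.1121, 0.1292]
eef_rot: [3.127, -0.0, -1.733]
wrist_force: [2.7, 1.9, -13.1]
opening: 0.0274
```

```bash
python3 -c "
from h import *
p=plane('scene',[(140+286.5/4-.5,150+340.5/4-.5)],.1318)[0];print(p,np.arctan2(p[1]-A[1],p[0]-A[0]),np.hypot(p[1]-A[1],p[0]-A[0]))
to(*A,.128,-1.59)"
```

```text
[0.4829 0.1645 0.1318] 2.32731701553423 0.07153444263457102
t 17.9 tcp [0.5315 0.1121 0.1292] rot [ 3.1267 -0.     -1.733 ] q [0.1201 0.473  1.7513 0.0051 0.9316 1.85  ] F [  2.7316   1.9373 -13.0706] M [ 0.3576 -0.7247 -0.2146] open 0.027394374438907552
shift [-0.0051 -0.0045  0.0115] turn -0.09105780768036609
```

Call:
carry_out(rows=[[0.2,0,0,0,-0.1],[0.2,0,0,-0.01,-0.2],[0.2,0,0,-0.01,-0.3],[0.2,0,0,-0.01,-0.4],[0.2,0,0,-0.02,-0.5],[0.2,0,0,-0.02,-0.6],[0.2,0,0,-0.02,-0.7]])

```text
t: 18.77
tcp_pos: [0.5314, 0.113, 0.1308]
eef_rot: [3.136, 0.014, -0.628]
wrist_force: [-0.4, 5.4, -6.0]
opening: 0.0271
```

```bash
python3 -c "
from h import *
to(*A,.128,-1.59)"
```

```text
t 18.775 tcp [0.5314 0.113  0.1308] rot [ 3.1362  0.0143 -0.6283] q [0.1209 0.4707 1.75   0.0072 0.935  0.7448] F [-0.4427  5.3873 -5.9946] M [ 0.8041 -0.2259 -0.2657] open 0.027074318948884738
shift [0.0074 0.0003 0.028 ] turn 0.6122638430256326
```

At the bind the bar stood at 2.33 rad while the tool had gone 0.3 rad further, so it had stopped (0.81 rad turned, start about 3.8). It has come back 2.05 rad so far and needs about 1.05 more.

Call:
carry_out(rows=[[0.2,0,0,-0.01,-0.1],[0.2,0,0,-0.01,-0.2],[0.2,0,0,-0.01,-0.3],[0.2,0,0,-0.02,-0.4],[0.2,0,0,-0.02,-0.5],[0.2,0,0,-0.02,-0.6],[0.2,0,0,-0.02,-0.68],[0.2,0,0,-0.02,-0.68]])

```text
t: 19.77
tcp_pos: [0.5305, 0.1135, 0.1325]
eef_rot: [-3.13, 0.013, 0.442]
wrist_force: [-3.9, 2.1, -3.6]
opening: 0.0277
```

```bash
python3 -c "
from h import *
to(*A,.128,-1.59)"
```

```text
t 19.775 tcp [0.5305 0.1135 0.1325] rot [-3.1299  0.0132  0.4423] q [ 0.1216  0.4678  1.7496  0.0086  0.9404 -0.3258] F [-3.9036  2.1441 -3.573 ] M [ 0.4132  0.6557 -0.0807] open 0.02768529784326311
shift [0.0092 0.0155 0.0452] turn 1.2937707250539547
```

Call:
carry_out(rows=[[0.45,0,0,0,0],[0.5,0,0,0,0],[0.5,0,0,0,0],[0.5,0,0,-0.3,0],[0.5,0,0,-0.6,0],[0.5,0,0,-0.9,0],[0.5,0,0,-1,0],[0.5,0,0,-1,0]])

```text
t: 20.78
tcp_pos: [0.5323, 0.113, 0.2324]
eef_rot: [-3.13, 0.013, 0.442]
wrist_force: [-0.2, 0.1, -0.7]
opening: 0.0428
```

```bash
python3 -c "
from h import *
to(.46,-.02,.25,.4)
a=bot.grab_frame('scene')[:,:,::-1]
cv2.imwrite('pics/a3.png',cv2.resize(a[110:300,140:345],None,fx=3.5,fy=3.5)[:600])"
```

```text
t 20.775 tcp [0.5323 0.113  0.2324] rot [-3.13    0.0127  0.4423] q [ 0.1203  0.3462  1.6555  0.0076  1.1556 -0.325 ] F [-0.2257  0.0638 -0.6639] M [0.0457 0.0201 0.017 ] open 0.04282939692686042
shift [-1.2223  0.893  -0.1762] turn 0.026910325679213497
```

View pics/a3.png

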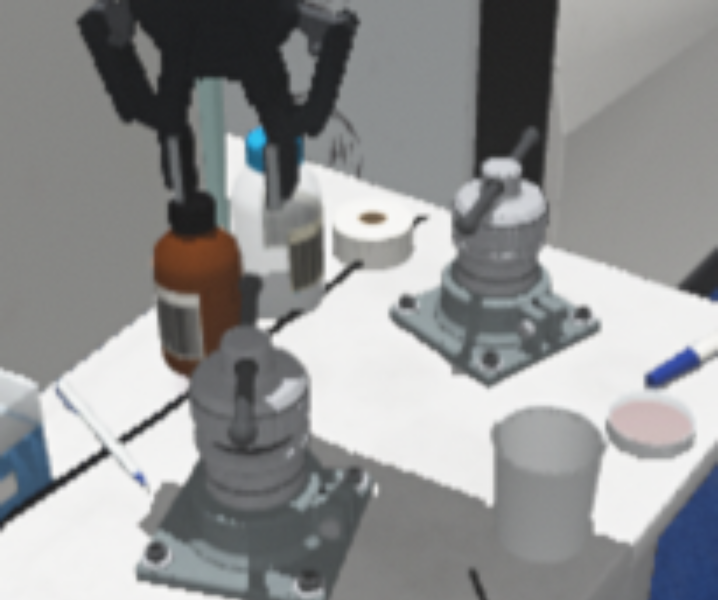

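```bash
python3 -c "
from h import *
f=lambda x,y:(140+(x+.5)/3.5-.5,110+(y+.5)/3.5-.5)
for z in(.135,.1365,.138):
  p=plane('scene',[f(241,432)],z)[0]-[*A,z];print('A',z,np.arctan2(p[1],p[0]),np.hypot(*p[:2]))
a,b=plane('scene',[f(470,222),f(531,138)],.127);d=a-b;print('B',(a+b)/2,np.linalg.norm(d),np.arctan2(d[1],d[0]))
# bar heights at centre: cap boss top via two views
b=bot.grab_frame('top')[:,:,::-1];cv2.imwrite('pics/top9.png',b)
b0=cv2.imread('pics/top0.png')
for n,(x,y) in dict(bottle=(266,126),beaker=(260,238),dish=(307,243)).items():
  w=b0[y-20:y+20,x-20:x+20];r=cv2.matchTemplate(b[y-26:y+26,x-26:x+26],w,cv2.TM_CCOEFF_NORMED);print(n,np.array(cv2.minMaxLoc(r)[3])-6,r.max())
"
```

```text
A 0.135 2.263256468777678 0.07056774152943054
A 0.1365 2.265220154999651 0.07243613964583098
A 0.138 2.2670850801103835 0.07430480303303326
B [ 0.5324 -0.1645  0.127 ] 0.1367338727417774 1.803785818634535
bottle [0 0] 0.99986655
beaker [0 0] 0.34660023
dish [0 0] 0.9997912
```

```bash
python3 -c "
from h import *
a=bot.grab_frame('scene')[:,:,::-1];a0=cv2.imread('pics/scene0.png')
for n,(x,y,h) in dict(bottle=(196,205,14),beaker=(296,250,18),dish=(326,231,12)).items():
  w=a0[y-h:y+h,x-h:x+h];r=cv2.matchTemplate(np.ascontiguousarray(a[y-h-6:y+h+6,x-h-6:x+h+6]),w,cv2.TM_CCOEFF_NORMED);print(n,np.array(cv2.minMaxLoc(r)[3])-6,r.max())
for n,p in dict(b7=(275.3,171.0),end=(273.9,172.9)).items():
  d=plane('scene',[p],.127)[0][:2]-[.5345,-.1650];print(n,np.arctan2(d[1],d[0]),np.hypot(*d))
o=bot.get_obs();print(o['t'],o['wrist_force'],o['qvel'])
bot.sign_off()"
```

```text
bottle [0 0] 0.7951047
beaker [ 0 -1] 0.77330136
dish [0 0] 0.99973595
b7 1.8310439899864768 0.05884263962546684
end 1.826556519323029 0.06861564590805666
20.925 [ 0.1358 -0.0083 -0.1802] [ 0.      0.0024 -0.0031 -0.0003  0.0039  0.0015]
the job is handed in; nothing more can be done
```

I turned both caps down, backed the binding one off again, and handed the job in at t ≈ 20.9 s with the arm lifted clear. No verdict is reported, so everything below comes from my own checks.

- **Sound cap (right-hand vessel, y ≈ -0.165):** It turned about 4.27 rad down and then stopped. The moment rose from 0.2 to about 0.45 N m. The light grip slipped about 0.35 rad round the boss while the bar stayed still, and the gap under the cap was gone. I take this as fully home, but I inferred it from the stop and did not measure the height. My early height estimate of the starting angle (about 4.0 rad) fits only roughly.
- **Binding cap (left-hand vessel, y ≈ 0.112):** It stopped after about 0.8 rad with the same rise in moment. I backed it off, and the bar then measured about 3.08 rad above the bind, so the cap should be at about 6.1 rad. The last picture shows its gap open.
- **Forces:** I gripped with 22 N, and the wrist force I read at the end of each move stayed under about 20 N.
- **Bottle, beaker and dish:** Comparing pictures from before and after showed no shift beyond 1 pixel. The beaker matched poorly in the top view (0.35), and the bottle and beaker only fairly in the scene view (about 0.8). I put this down to the arm and its shadow.

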